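# Move the desk stationery into the new rack, keeping its order

## Robot

A 6-joint arm with a two-finger parallel gripper is mounted at the origin on the work surface. World frame = base frame: x ahead of the robot, y to its left, z up, the work surface at z = 0. Lengths are in m, angles in degrees, forces in N, time in s.
With the tool pointing down it reaches from about 0.3 to 1 m from the base axis. Payload 5.1 kg.
Tool frame: the origin (TCP) lies between the finger pads; the fingertips stand 25 mm ahead of it and the grasp point (between the pads) lies 6 mm ahead of it (tips_ahead is the distance from the TCP to the fingertips, in m); z points along the fingers, y is the direction in which the jaws open and shut (so a half turn about z gives the same grasp; the last joint's range is limited). The gripper opens to 95 mm and grips with 3 to 60 N. Pads are 20 mm wide; open, the fingers measure 119 mm over their backs; the gripper's body (75 mm by 180 mm) begins 59 mm behind the grasp point.
Start: joints at [-70.222, 7.093, 94.555, -0, 78.352, -4.733], TCP at [0.27, -0.591, 0.24] pointing down, gripper open.
Joint ranges: [-149.61, 149.61], [-58.7, 133.49], [1.44, 155.28], [-77.14, 257.14], [18.33, 153.61], [-166.67, 166.67]. Speed limits (degrees/s): [147.25, 147.25, 180, 180, 180, 180].

## Interface

Orientations are given as [roll, pitch, yaw] about the fixed x, y, z axes, in that order (R = Rz(yaw) Ry(pitch) Rx(roll)).
In Python, from plant import * gives the robot as it stands. Calls block until the motion is done:
- movep(position, orientation): joint-space move of the TCP to a pose.
- move_l(position, rotation=None, max_speed=0.15, threshold=None): straight line of the TCP; rotation=None keeps the orientation; max_speed is the mean speed in m/s. With threshold (N) it stops when the force on the tool has changed by that much, and returns True; else False.
- move_joints(angles): joint-space move.
- gripper_to(opening, newtons=None): finger opening in m; newtons is the grip in N (None keeps the last); returns when the fingers have stopped.
- pause(seconds).
- ik(position, orientation): joint angles nearest the present ones, or None.
- capture(name): name is "scene" or "top" or "wrist"; returns a dict with "pixels" (480x640x3 uint8, red, green, blue), "fov_y" (degrees; the focal length in pixels is half the picture's height over the tangent of half this angle, whatever the lens; pixels are square), "cx", "cy" (the principal point, pixels), "extrinsics" (4x4, takes a point from world to camera coordinates). Camera axes: x right, y down, z forward; pixel columns grow to the right and rows downward; lengths in m; the calibration is good to about 2 mm. A picture is of the moment at which its call begins. There is no depth.
A pose or a line that the arm cannot do raises Unreachable and nothing moves.
- sign_off(): hands the job in, once; it reports no verdict.
Readings, each from a call of its own:
- current_time(): time.
- current_qpos(): joint angles.
- current_dq(): joint speeds.
- current_tau(): joint torques, N m.
- current_tcp_pos(): TCP position.
- current_eef_rot(): TCP orientation.
- current_wrist_force(): force on the tool from outside, world axes, zero at the start.
- current_moment(): the same for the moment, N m.
- current_gripper_width(): finger opening in m.
Only numpy, scipy, OpenCV 4.12 (cv2) and the standard library are available. Lean on these libraries where they do the work, as an engineer would, in place of code of your own. Each camera call takes 0.05 s, during which the arm holds its last target.

## Task

The stationery is moving to the new rack: take the glue stick, the rubber stamp, the ink bottle and the clip pot out of the little white trays on the old bamboo rack and stand them upright in the four empty compartments of the new rack, one in each, in the same order from left to right as they stand now. Set each one down on the compartment floor rather than dropping it.

Things in the scene. Friction and masses are not known exactly. Their poses are not given: they have to be found in the camera images.
- glue_center (a point): glue stick: white and grey plastic cylinder, 30 mm diameter, 84 mm tall, about 45 g. Stands upright, loose; origin at its centre, half-way up; z up along its axis
- stamp_center (a point): rubber stamp: square wooden foot 40 x 40 mm, 14 mm high, with a round upright dark wooden handle 24 mm in diameter (straight from 14 to 72 mm above the underside, then a small dome); 80 mm tall in all, about 60 g. Grasp it by the handle. Stands upright, loose; origin at its centre, half-way up; z up along its axis, x and y square to the foot's sides
- ink_center (a point): ink bottle: square dark glass body 46 x 46 mm, 48 mm high, with a round black screw cap, 33 mm diameter, from 52 to 72 mm up; 72 mm tall in all, about 160 g. Stands upright, loose; origin at its centre, half-way up; z up along its axis, x and y square to the body's sides
- pot_center (a point): paper-clip pot: round frosted grey pot with a black collar round its mouth and clips showing on top, 48 mm diameter, 70 mm tall, about 100 g. Stands upright, loose; origin at its centre, half-way up; z up along its axis
- new_rack: fixed empty rack, left or right of the old: pale wood base, dark steel fence and dividers, 80 (x, across) x 299 mm (y, along the row to its left end). Origin under its middle at desk height. Floors 22 mm up; fence and dividers 3 mm thick, 12 mm above the floors. Four compartments 74 (x) x 71 (y) mm, centres at x 0 and, left to right, y +111, +37, -37, -111 mm; turned up to 0.25 rad
- old_rack: the old rack, fixed: a brown bamboo board on runners, 90 (x, across, away from the robot) x 312 mm (y, along the row to its left end), its top 30 mm above the desk; four white trays on it in a row, 74 mm apart, hold the four things at the start. Origin under its middle at desk height; turned up to 0.25 rad
- tray_glue: fixed square white tray on the old rack, holding the glue stick at the start: 66 x 66 x 14 mm, wall and floor 3 mm. Origin at the centre of its underside, 30 mm above the desk; axes as the old rack's
- tray_stamp: fixed square white tray on the old rack, holding the rubber stamp at the start: 66 x 66 x 14 mm, wall and floor 3 mm. Origin at the centre of its underside, 30 mm above the desk; axes as the old rack's
- tray_ink: fixed square white tray on the old rack, holding the ink bottle at the start: 66 x 66 x 14 mm, wall and floor 3 mm. Origin at the centre of its underside, 30 mm above the desk; axes as the old rack's
- tray_pot: fixed square white tray on the old rack, holding the clip pot at the start: 66 x 66 x 14 mm, wall and floor 3 mm. Origin at the centre of its underside, 30 mm above the desk; axes as the old rack's
Things that resemble listed ones, but are neither listed nor needed, are in the scene too. Leave any green look-alike of the part that bears stamp_center alone.

How it is judged:
By the outcome, as a careful person would: the job done as asked, in the order asked, and still so for the second after the job is handed in, with the robot touching nothing.
It also fails if it takes over 117 s, if anything falls off the work surface, if the arm or the gripper's body presses on something with over 40 N, if the wrist force passes 120 N, or if a joint passes its speed limit or range.

## Working session

There is one attempt and no reset: what is moved stays moved. The work goes in short steps, each a Python script; the robot and the scene stay as the last script left them, time stands still between calls to the robot, and variables do not carry over. Pictures are saved under pics/ and viewed, and the job is handed in when it is done.

```bash
ls -la; mkdir -p pics
python3 - <<'E'
from plant import *
import cv2
for n in ["scene","top","wrist"]:
    c=capture(n); cv2.imwrite(f"pics/{n}0.png",c["pixels"][:,:,::-1]); print(n,c["fov_y"],c["cx"],c["cy"],c["extrinsics"])
print(current_time(),current_tcp_pos(),current_eef_rot())
E
```

```text
total 12
drwxr-xr-x  3 agent agent 4096 Dec  7 03:48 .
drwxr-xr-x 23 root  root  4096 Dec  7 03:48 ..
drwxr-xr-x  2 agent agent 4096 Dec  7 03:48 pics
scene 50.134831609575684 322.66547168472414 239.97478861757668 [[ 0.76513345  0.64361593  0.01814756 -0.36359328]
 [ 0.50306821 -0.57998337 -0.64073526 -0.18901497]
 [-0.40186214  0.49937744 -0.76754739  1.21934147]
 [ 0.          0.          0.          1.        ]]
top 48.026615416115945 317.9073437367187 237.61360001329462 [[ 2.96453251e-02 -9.99549146e-01 -4.76026094e-03  1.04946045e-03]
 [-9.91890547e-01 -2.88286794e-02 -1.23782266e-01  4.72927021e-01]
 [ 1.23589226e-01  8.39122335e-03 -9.92297985e-01  1.11559441e+00]
 [ 0.00000000e+00  0.00000000e+00  0.00000000e+00  1.00000000e+00]]
wrist 68.19223838693082 323.64323496102435 236.81421204840362 [[ 0.41446671 -0.91006096 -0.00253013 -0.64963628]
 [-0.8799061  -0.40144004  0.25418723 -0.02883988]
 [-0.23234158 -0.10312587 -0.96715172  0.39077793]
 [ 0.          0.          0.          1.        ]]
0.15 [ 0.26946775 -0.59098541  0.23863398] [-1.79902617e+02 -7.67646493e-03  2.45104459e+01]
```

View pics/scene0.png

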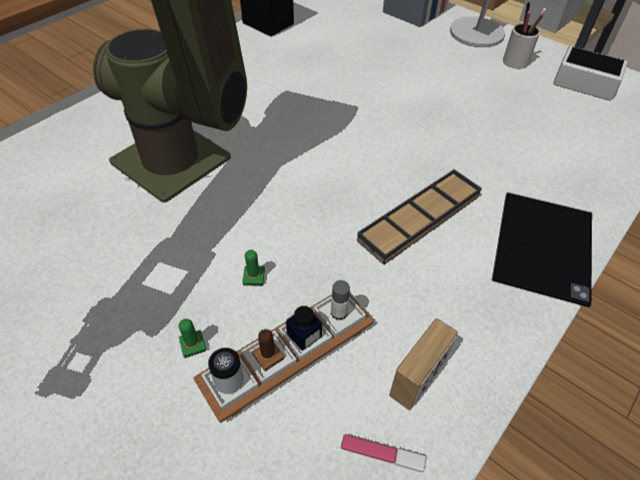

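View pics/top0.png

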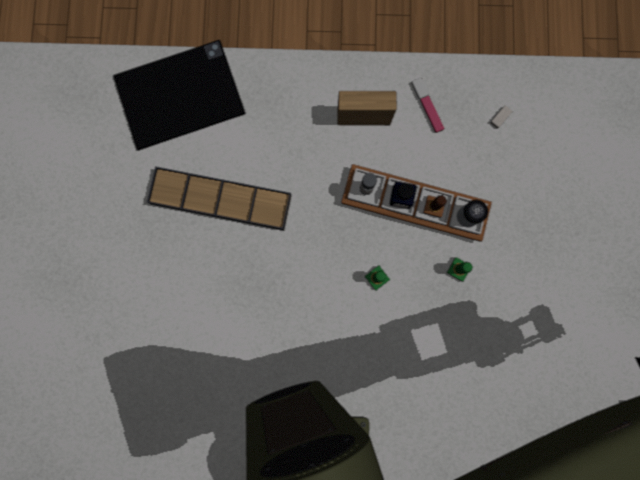

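View pics/wrist0.png

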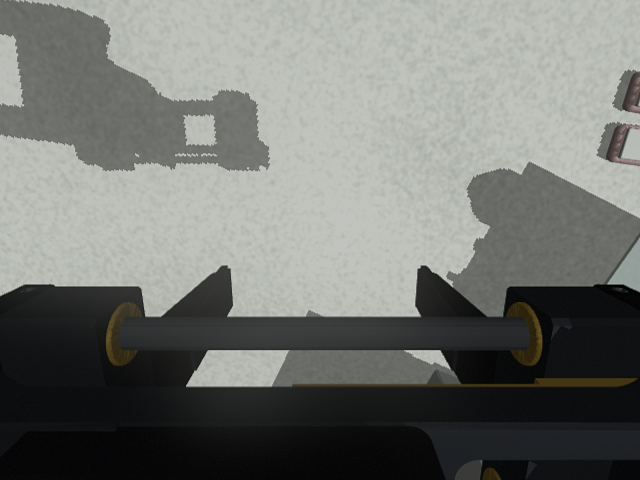

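The top view (image right is -y) shows glue (368,184), ink (403,195), stamp (436,206) and pot (474,211) from left to right. The empty new rack is at about (220,198). The stamp candidates are the brown one (436,206), and green look-alikes at (377,277) and (460,268). Only the brown one stands in a tray. I'll take close crops next.

```bash
cat > h.py <<'E'
import numpy as np, cv2
from scipy.optimize import least_squares
def K(c):
    f=240/np.tan(np.radians(c["fov_y"]/2)); return f,c["cx"],c["cy"]
def proj(c,P):
    f,cx,cy=K(c);E=np.array(c["extrinsics"]);P=np.atleast_2d(P)
    q=P@E[:3,:3].T+E[:3,3]; return np.c_[f*q[:,0]/q[:,2]+cx,f*q[:,1]/q[:,2]+cy]
def ray(c,uv):
    f,cx,cy=K(c);E=np.array(c["extrinsics"]);R=E[:3,:3]
    o=-R.T@E[:3,3]; d=R.T@np.array([(uv[0]-cx)/f,(uv[1]-cy)/f,1]); return o,d/np.linalg.norm(d)
def onz(c,uv,z):
    o,d=ray(c,uv); return o+d*(z-o[2])/d[2]
def tri(obs):
    A=np.zeros((3,3));b=np.zeros(3);L=[]
    for c,uv in obs:
        o,d=ray(c,uv);M=np.eye(3)-np.outer(d,d);A+=M;b+=M@o;L.append((o,M))
    p=np.linalg.solve(A,b); return p,[round(1000*float(np.linalg.norm(M@(p-o))),1) for o,M in L]
import pickle
def save(c,n):
    pickle.dump(c,open(f"pics/{n}.pkl","wb")); cv2.imwrite(f"pics/{n}.png",c["pixels"][:,:,::-1])
def load(n): return pickle.load(open(f"pics/{n}.pkl","rb"))
E
python3 - <<'E'
from plant import *
from h import *
for n in ["scene","top"]: save(capture(n),n+"1")
w=capture("wrist");E=w["extrinsics"];print("cam pos",-E[:3,:3].T@E[:3,3],current_tcp_pos(),current_time())
t=cv2.imread("pics/top1.png");s=cv2.imread("pics/scene1.png")
cv2.imwrite("pics/c_old.png",np.vstack([cv2.resize(t[150:290,330:500],None,fx=4,fy=4)[:,:]]))
cv2.imwrite("pics/c_new.png",cv2.resize(t[155:240,140:300],None,fx=4.5,fy=4.5))
cv2.imwrite("pics/s_old.png",cv2.resize(s[265:425,180:385],None,fx=3.6,fy=3.6))
cv2.imwrite("pics/s_new.png",cv2.resize(s[160:270,350:490],None,fx=5,fy=5))
T=load("top1")
for nm,uv,z in [("glue",(368,178),.117),("ink",(403,188),.105),("stamp",(438,201),.113),("pot",(476,210),.103),("new",(220,198),.022),("newL",(152,185),.034),("newR",(288,212),.034),("g1",(377,277),.05),("g2",(460,268),.05)]: print(nm,onz(T,uv,z).round(3))
E
```

```text
cam pos [ 0.33471308 -0.5626036   0.3841548 ] [ 0.26956799 -0.59126186  0.23924633] 0.3
glue [ 0.584 -0.082  0.117]
ink [ 0.568 -0.153  0.105]
stamp [ 0.542 -0.222  0.113]
pot [ 0.528 -0.3    0.103]
new [0.554 0.229 0.022]
newL [0.576 0.374 0.034]
newR [0.525 0.08  0.034]
g1 [ 0.392 -0.11   0.05 ]
g2 [ 0.415 -0.281  0.05 ]
```

View pics/c_old.png

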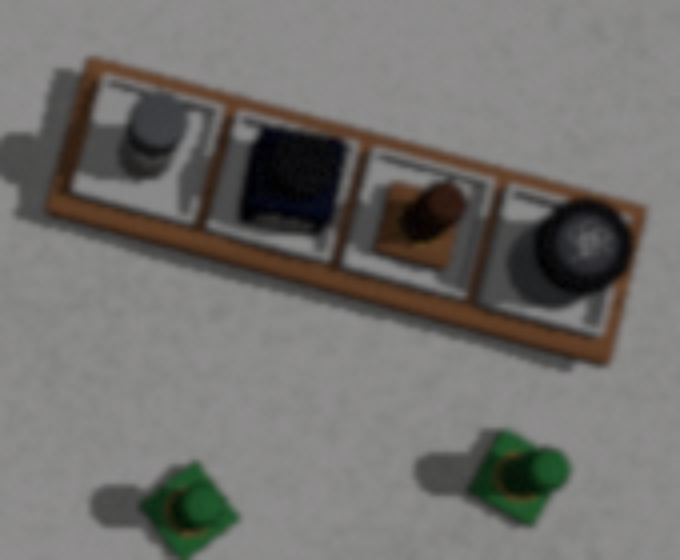

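View pics/s_old.png

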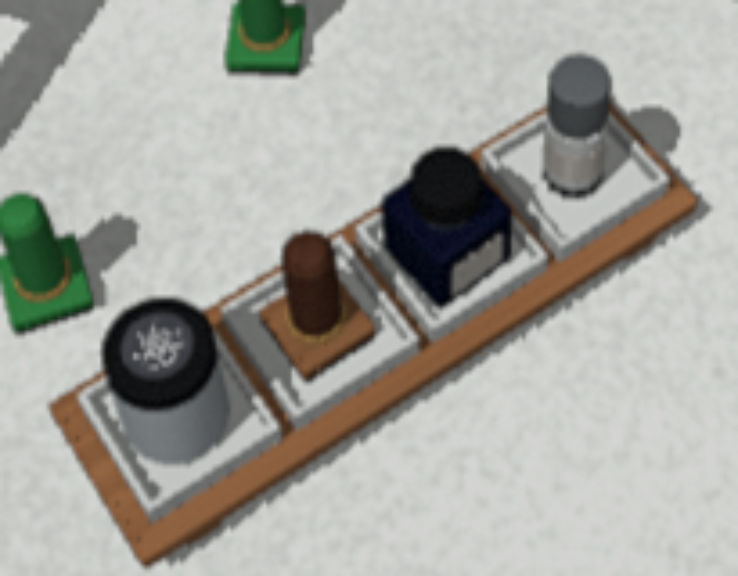

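View pics/c_new.png

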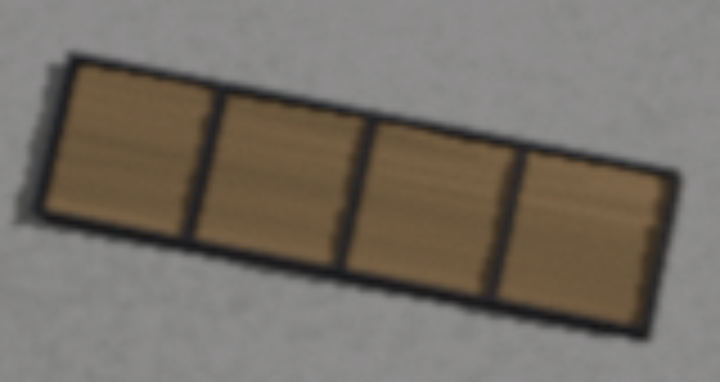

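View pics/s_new.png

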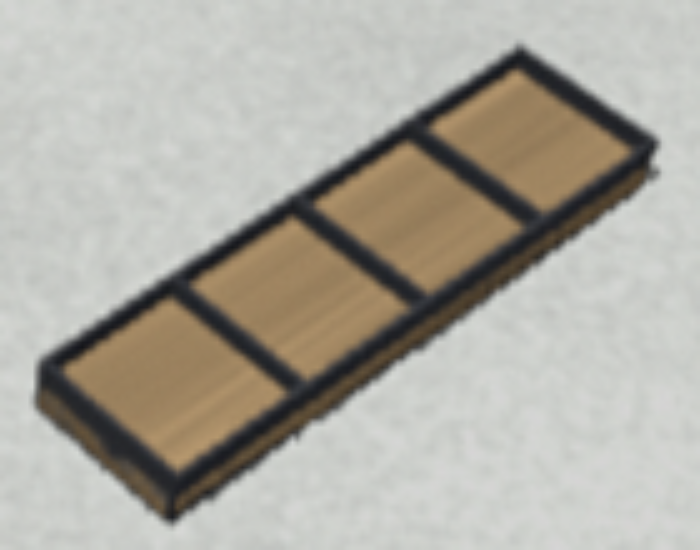

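Run:
```python
from h import *
T,S=load("top1"),load("scene1")
def co(p): return (p[0]+.5)/4-.5+330,(p[1]+.5)/4-.5+150
def cn(p): return (p[0]+.5)/4.5-.5+140,(p[1]+.5)/4.5-.5+155
def so(p): return (p[0]+.5)/3.6-.5+180,(p[1]+.5)/3.6-.5+265
def sn(p): return (p[0]+.5)/5-.5+350,(p[1]+.5)/5-.5+160
for n,a,b in [("glue",(160,118),(579,80)),("ink",(300,160),(447,175)),("stamp",(446,198),(310,248)),("pot",(585,243),(160,347)),("oFL",(90,60),(697,200)),("oFR",(647,208),(145,562)),("oNR",(608,362),(52,405))]:
    p,e=tri([(T,co(a)),(S,so(b))]);print(n,p.round(4),e)
for n,a,b in [("nFL",(70,55),(655,145)),("nNL",(38,218),(520,47)),("nFR",(680,172),(172,520)),("nNR",(648,338),(42,362))]:
    p,e=tri([(T,cn(a)),(S,sn(b))]);print(n,p.round(4),e)
```

```text
glue [ 0.5821 -0.0849  0.1171] [0.3, 0.3]
ink [ 0.565  -0.1568  0.1049] [0.3, 0.3]
stamp [ 0.5469 -0.2274  0.1126] [0.8, 0.8]
pot [ 0.5278 -0.2989  0.1032] [0.6, 0.6]
oFL [ 0.6353 -0.0533  0.0283] [1.6, 1.6]
oFR [ 0.562  -0.3532  0.0284] [1.2, 1.2]
oNR [ 0.4777 -0.3315  0.0302] [0.7, 0.7]
nFL [0.6171 0.3717 0.03  ] [0.6, 0.6]
nNL [0.5386 0.3823 0.0331] [3.0, 3.0]
nFR [0.571  0.0767 0.0108] [1.0, 1.0]
nNR [0.4891 0.0901 0.0323] [2.7, 2.7]
```

The crops confirm it. The brown-handled stamp in the third tray is the one to move, and the two green ones stand loose on the desk. Triangulated top heights (117, 105, 113 and 103 mm) match the text exactly. I'll refine with the wrist camera from two places over each rack.

Run:
```python
from plant import *
from h import *
for n,p,y in [("wo1",(0.47,-0.24,.27),-14),("wo2",(0.48,-0.14,.27),-14),("wn1",(0.47,0.18,.25),-10),("wn2",(0.47,0.27,.25),-10)]:
    movep(p,[180,0,y]); pause(0.15); save(capture("wrist"),n); print(n,current_time(),current_tcp_pos(),current_qpos())
```

```text
wo1 2.0 [ 0.46982281 -0.24069529  0.26984718] [-3.29527978e+01 -9.53137428e+00  1.08010872e+02 -2.78530111e-03
  8.15357521e+01  7.11113785e+01]
wo2 2.6833 [ 0.47995073 -0.14104849  0.26996704] [-2.25212825e+01 -1.32957424e+01  1.11202979e+02 -1.25282858e-02
  8.20975338e+01  8.15742470e+01]
wn1 4.1 [0.47041416 0.17902466 0.25010374] [ 1.47255191e+01 -1.22569858e+01  1.12237616e+02 -6.41395375e-03
  8.00109317e+01  1.14833324e+02]
wn2 4.75 [0.47019533 0.26901374 0.25001048] [ 2.41023525e+01 -7.06458838e+00  1.07715831e+02 -1.14071592e-02
  7.93489372e+01  1.24192151e+02]
```

View pics/wo1.png

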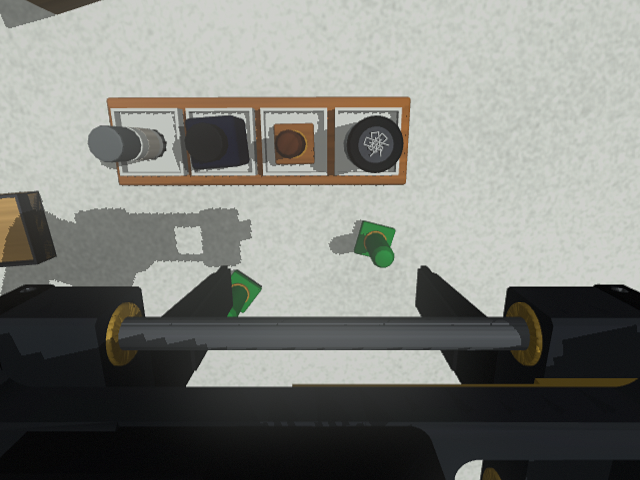

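View pics/wo2.png

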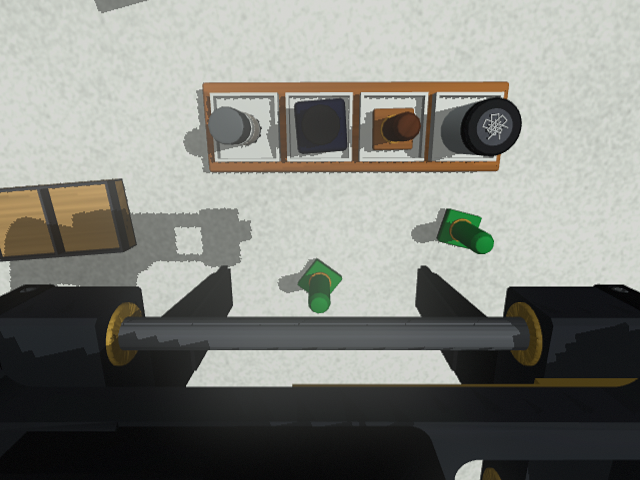

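View pics/wn1.png

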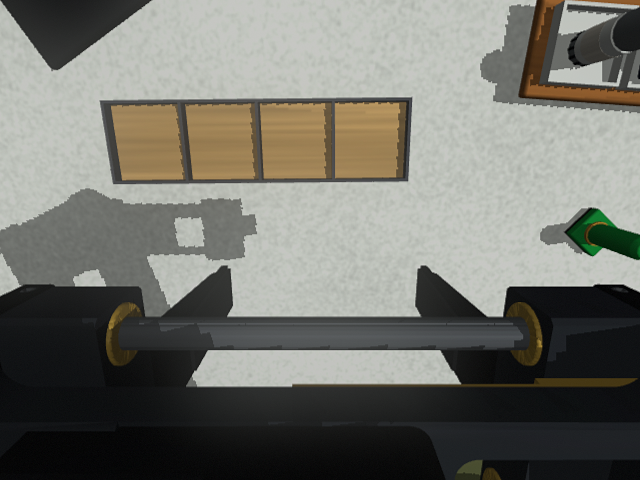

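View pics/wn2.png

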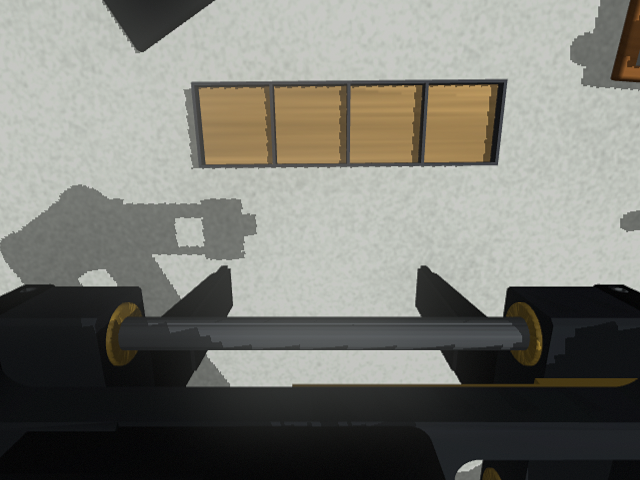

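Wrist views show the old row at rows 80–185 and the empty new rack at wn1 (101–411, 98–184) and wn2 (192–506, 80–167). I'll zoom in on the objects.

Run:
```python
from h import *
a=cv2.imread("pics/wo1.png");b=cv2.imread("pics/wo2.png")
# crops 80x? : scale 4 for 200px halves
f=lambda i,x0,x1,y0,y1:cv2.resize(i[y0:y1,x0:x1],None,fx=4,fy=4,interpolation=cv2.INTER_CUBIC)
cv2.imwrite("pics/z1.png",np.vstack([f(a,80,260,90,190),f(a,240,420,90,190)][:1]+[f(a,240,420,90,140)][:0]))
A=np.vstack([f(a,80,260,115,190),f(a,240,420,115,190)]);cv2.imwrite("pics/z1.png",A)
B=np.vstack([f(b,195,375,90,165),f(b,350,530,90,165)]);cv2.imwrite("pics/z2.png",B);print(A.shape)
o1,o2=load("wn1"),load("wn2")
obs=[(o1,(101,101),1,1),(o1,(411,98),1,-1),(o1,(408,181),-1,-1),(o1,(115,184),-1,1),(o2,(192,82),1,1),(o2,(506,80),1,-1),(o2,(497,164),-1,-1),(o2,(201,167),-1,1)]
def P(q,sx,sy):
    x,y,t,z=q; return np.array([x+np.cos(t)*sx*.04-np.sin(t)*sy*.1495,y+np.sin(t)*sx*.04+np.cos(t)*sy*.1495,z])
r=least_squares(lambda q:np.concatenate([proj(c,P(q,sx,sy))[0]-uv for c,uv,sx,sy in obs]),[.55,.23,-.15,.03])
print("new",r.x,np.degrees(r.x[2]),r.fun.round(1))
```

```text
(600, 720, 3)
new [ 0.55377368  0.22870233 -0.16737731  0.0309059 ] -9.590013175996114 [ 0.8 -0.4  0.7 -0.6 -0.5  0.   0.  -0.1 -0.   0.3  0.2 -0.7 -0.5  1.
 -0.8  0.7]
```

View pics/z1.png

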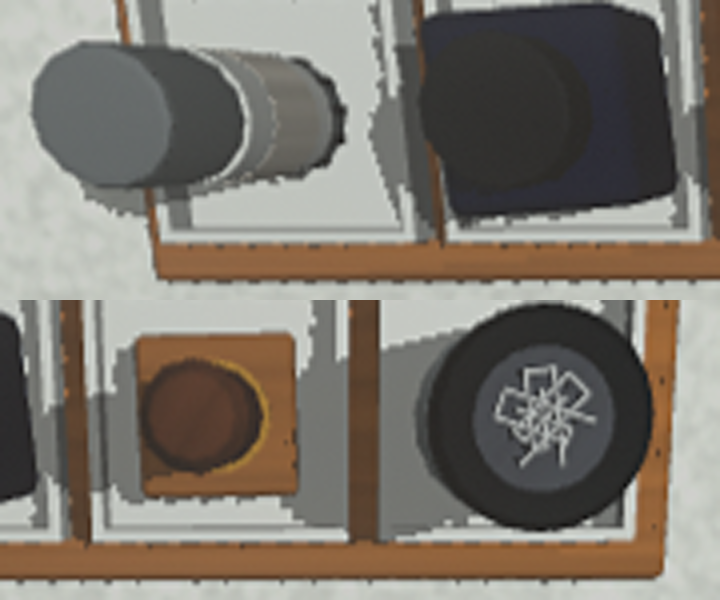

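View pics/z2.png

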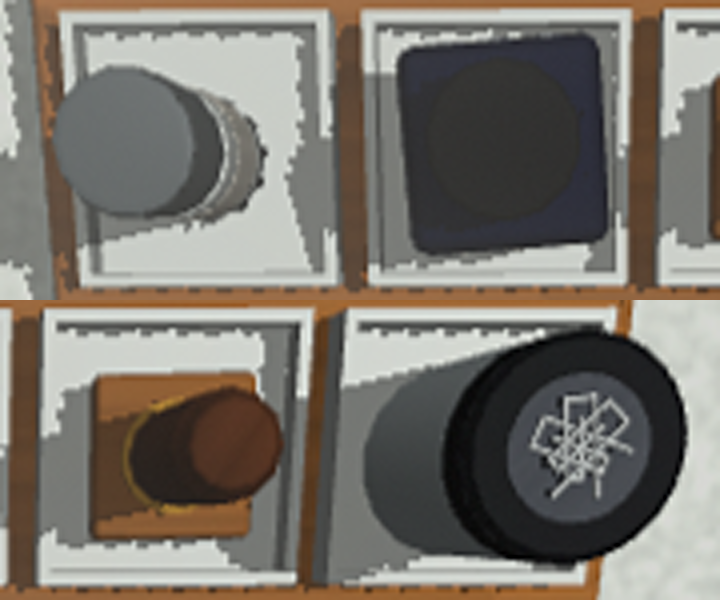

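Run:
```python
from h import *
o1,o2,T,S=[load(n) for n in ("wo1","wo2","top1","scene1")]
def c(x0,y0,dy=0): return lambda u,v:((u+.5)/4-.5+x0,(v-dy+.5)/4-.5+y0)
a,a2,b,b2=c(80,115),c(240,115,300),c(195,90),c(350,90,300)
def co(p): return (p[0]+.5)/4-.5+330,(p[1]+.5)/4-.5+150
def so(p): return (p[0]+.5)/3.6-.5+180,(p[1]+.5)/3.6-.5+265
for n,p,q,tt,ss,z in [("glue",a(101,114),b(124,141),(160,118),(579,80),.117),("ink",a(496,110),b(504,138),(300,160),(447,175),.105),("stamp",a2(193,415),b2(237,440),(446,198),(310,248),.113),("pot",a2(545,418),b2(578,447),(585,243),(160,347),.103)]:
    print(n,tri([(o1,p),(o2,q)]),"all",tri([(o1,p),(o2,q),(T,co(tt)),(S,so(ss))]),onz(o1,p,z)[:2].round(4),onz(o2,q,z)[:2].round(4))
# ink top corners z=.081 ; order FL,FR,NR,NL
Q=[b(398,47),b(598,35),b(607,238),b(415,254)]
X=np.array([onz(o2,q,.033+.046) for q in Q]);print(X.round(4),X.mean(0));
for i,j,off in [(1,0,90),(2,3,90),(3,0,0),(2,1,0)]:
    d=X[j]-X[i];print(np.linalg.norm(d),np.degrees(np.arctan2(d[1],d[0]))-off)
Q=[b2(92,374),b2(254,372),b2(250,537),b2(92,540)]
X=np.array([onz(o2,q,.047) for q in Q]);print("stampfoot",X.mean(0))
for i,j,off in [(1,0,90),(2,3,90),(3,0,0),(2,1,0)]:
    d=X[j]-X[i];print(np.linalg.norm(d),np.degrees(np.arctan2(d[1],d[0]))-off)
```

```text
glue (array([ 0.5826865 , -0.0862006 ,  0.11664834]), [0.1, 0.1]) all (array([ 0.58243551, -0.08548258,  0.1165935 ]), [0.7, 0.7, 0.6, 1.0]) [ 0.5827 -0.0864] [ 0.5826 -0.0863]
ink (array([ 0.56509261, -0.16043017,  0.10403927]), [0.1, 0.1]) all (array([ 0.56512967, -0.15868303,  0.10438662]), [1.8, 1.8, 2.0, 1.7]) [ 0.5649 -0.1607] [ 0.5651 -0.1604]
stamp (array([ 0.54664944, -0.23016508,  0.1118551 ]), [0.2, 0.2]) all (array([ 0.5468486 , -0.22878737,  0.11316593]), [1.5, 1.1, 1.0, 1.9]) [ 0.5464 -0.2303] [ 0.5469 -0.2299]
pot (array([ 0.5278296 , -0.30190853,  0.10218712]), [0.0, 0.0]) all (array([ 0.52802852, -0.30003939,  0.10463261]), [1.5, 0.7, 1.3, 1.5]) [ 0.5278 -0.3018] [ 0.5279 -0.3015]
[[ 0.5909 -0.1424  0.079 ]
 [ 0.5825 -0.1862  0.079 ]
 [ 0.5394 -0.1781  0.079 ]
 [ 0.5467 -0.1343  0.079 ]] [ 0.56489552 -0.16025977  0.079     ]
0.04456860136795774 -10.883059853101429
0.04438793313141076 -9.471561743569225
0.04497489145982328 -10.316258267035252
0.04388000840553123 -10.555615283244336
stampfoot [ 0.54629052 -0.22895885  0.047     ]
0.03965640717886316 -13.43741232467778
0.039784718020213 -13.045987162494797
0.03951986060967041 -12.087458064720003
0.03925137145734421 -11.892220555385826
```

Wrist triangulation agrees with the fixed cameras to about 2 mm in y, and the heights check out at every tool place. The ink bottle is turned -10.4°, the old row about -13°, and the new rack -9.6° at (0.554, 0.229). I'll do the glue first.

```bash
cat > job.py <<'E'
from plant import *
from h import *
OBJ={ # x,y,yaw,grasp height above underside,preopen,grip,slot, nominal width
"glue":(.5825,-.0857,-13.3,.052,.070,15,.111),
"ink":(.5650,-.1594,-10.4,.036,.075,25,.037),
"stamp":(.5467,-.2294,-12.8,.045,.065,15,-.037),
"pot":(.5279,-.3008,-13.0,.036,.080,20,-.111)}
C=np.array([.5537,.2292]);TH=np.radians(-9.6)
def slot(d): return C+d*np.array([-np.sin(TH),np.cos(TH)])
def pick(n):
    x,y,w,h,o,g,d=OBJ[n];R=[180,0,w+90];z=.033+h+.006
    gripper_to(o); movep([x,y,.25],R)
    move_l([x,y,z+.03],max_speed=.15); f0=current_wrist_force()
    t=move_l([x,y,z],max_speed=.06,threshold=6)
    print(n,"touched early",t,"dF",(current_wrist_force()-f0).round(2),"tcp",np.round(current_tcp_pos(),4))
    if t: return False
    gripper_to(0.01,g); wd=current_gripper_width()
    move_l([x,y,z+.02],max_speed=.06); move_l([x,y,.25],max_speed=.2)
    print("width",wd,current_gripper_width(),"F",current_wrist_force().round(2),"t",current_time()); return True
def place(n):
    x,y,w,h,o,g,d=OBJ[n];R=[180,0,np.degrees(TH)+90];z=.022+h+.006;p=slot(d)
    movep([*p,.25],R); move_l([*p,z+.02],max_speed=.15); pause(.2); f0=current_wrist_force()
    t=move_l([*p,z-.004],max_speed=.015,threshold=2)
    zt=current_tcp_pos()[2]
    print(n,"contact",t,"z above nominal mm",1000*(zt-z),"dF",(current_wrist_force()-f0).round(2)); return t
def release(n):
    d=OBJ[n];gripper_to(current_gripper_width()+.025); q=current_tcp_pos()
    move_l([q[0],q[1],.25],max_speed=.12); print("t",current_time())
E
python3 - <<'E'
from job import *
if pick("glue"): save(capture("wrist"),"g_held")
E
```

```text
glue touched early False dF [-1.4  -0.03 -0.34] tcp [ 0.5824 -0.0857  0.0907]
width 0.02963819530160694 0.029301349340093184 F [ 1.13 -0.23 -0.35] t 10.9917
```

Run:
```python
from job import *
print(place("glue"),current_gripper_width(),current_tcp_pos())
save(capture("scene"),"g_place"); print(current_time())
i=cv2.imread("pics/g_place.png");cv2.imwrite("pics/g_placec.png",cv2.resize(i[100:300,330:530],None,fx=3,fy=3))
```

```text
glue contact True z above nominal mm 0.03879326580562281 dF [-0.5  -0.93  4.75]
True 0.029792393620987734 [0.57215188 0.33862503 0.08003879]
15.2083
```

View pics/g_placec.png

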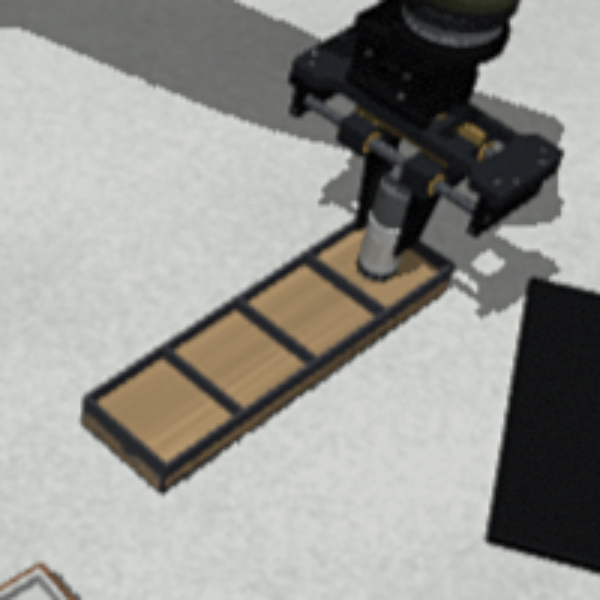

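Contact came at exactly the nominal height, and the glue (crop 380,250) stands in the middle of the leftmost compartment. I'll release it and pick up the ink.

Run:
```python
from job import *
release("glue")
if pick("ink"):
    print(place("ink"),current_gripper_width())
    save(capture("scene"),"i_place")
    i=cv2.imread("pics/i_place.png");cv2.imwrite("pics/i_placec.png",cv2.resize(i[100:300,330:530],None,fx=3,fy=3))
```

```text
t 17.4417
ink touched early False dF [-0.26 -0.79  0.78] tcp [ 0.5649 -0.1594  0.0747]
width 0.04631230096777861 0.04574742562324433 F [ 0.41 -0.26 -2.67] t 23.6083
ink contact True z above nominal mm 0.24322313076560742 dF [ 0.69 -0.31  4.91]
True 0.045994063787605045
```

View pics/i_placec.png

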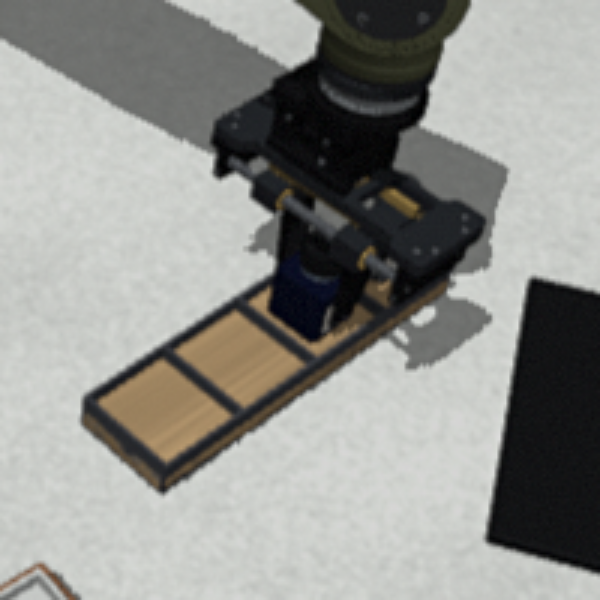

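The ink bottle sits in the second compartment (crop 310,300). Next I'll release it, take a picture, then do the stamp.

Run:
```python
from job import *
release("ink"); save(capture("top"),"t_mid")
i=cv2.imread("pics/t_mid.png");cv2.imwrite("pics/t_midc.png",cv2.resize(i[140:300,130:510],None,fx=2,fy=2))
if pick("stamp"):
    print(place("stamp"),current_gripper_width())
    save(capture("scene"),"s_place")
    i=cv2.imread("pics/s_place.png");cv2.imwrite("pics/s_placec.png",cv2.resize(i[100:300,330:530],None,fx=3,fy=3))
```

```text
t 30.2417
stamp touched early False dF [ 0.5  -1.   -0.78] tcp [ 0.5466 -0.2294  0.0837]
width 0.02377144764394022 0.023529788996256056 F [ 0.48  0.68 -1.44] t 36.3
stamp contact True z above nominal mm 0.013214567940317279 dF [ 1.13 -1.    4.83]
True 0.023756703692782977
```

View pics/t_midc.png

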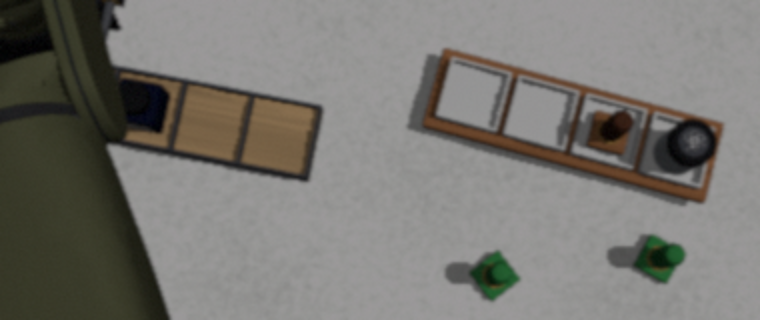

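View pics/s_placec.png

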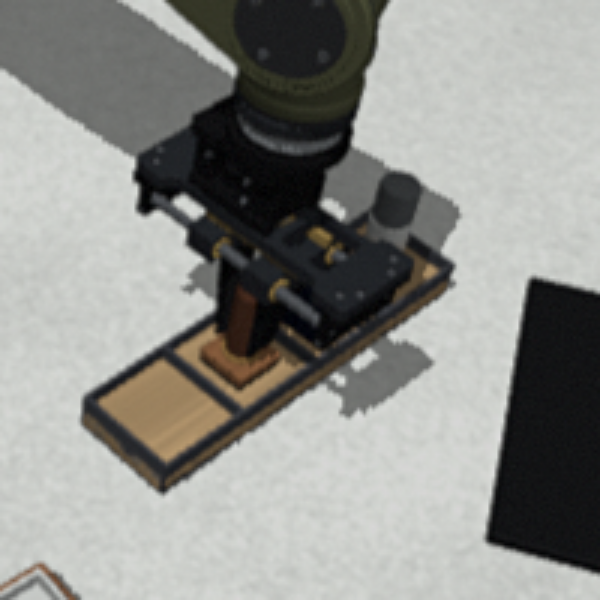

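The stamp's foot is flat in the third compartment (crop 238,358), and the glue stands upright at (395,210). The pot is next.

Run:
```python
from job import *
release("stamp")
if pick("pot"):
    print(place("pot"),current_gripper_width())
    save(capture("scene"),"p_place")
    i=cv2.imread("pics/p_place.png");cv2.imwrite("pics/p_placec.png",cv2.resize(i[100:300,330:530],None,fx=3,fy=3))
```

```text
t 42.8
pot touched early False dF [ 0.52  0.09 -0.4 ] tcp [ 0.5278 -0.3007  0.0747]
width 0.047480206441660726 0.047120795134240924 F [-1.46  0.08 -1.22] t 49.1417
pot contact True z above nominal mm 0.12020167071657983 dF [-1.54  0.79  5.5 ]
True 0.04755375595465938
```

View pics/p_placec.png

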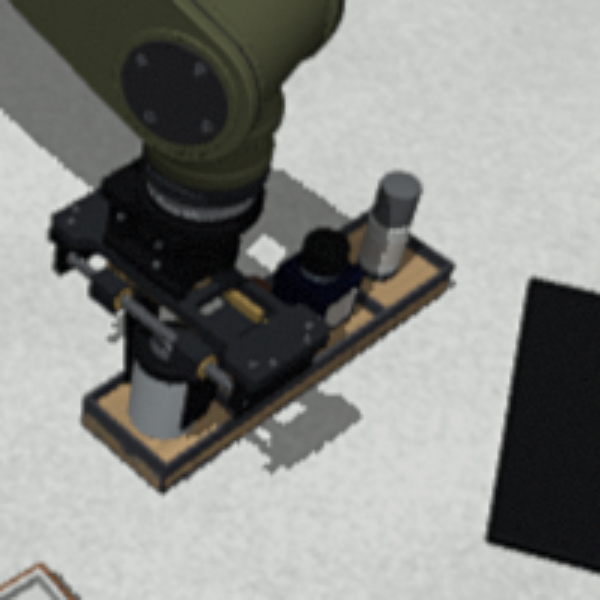

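The pot is on the floor of the fourth compartment (crop 160,400). I'll release it, back off and make the final check.

Run:
```python
from job import *
release("pot"); movep([.35,-.3,.3],[180,0,60]); pause(.3)
for n in("scene","top"): save(capture(n),n+"_end")
print(current_time())
s=cv2.imread("pics/scene_end.png");t=cv2.imread("pics/top_end.png")
cv2.imwrite("pics/end_s.png",cv2.resize(s[130:280,340:500],None,fx=4,fy=4))
cv2.imwrite("pics/end_t.png",cv2.resize(t[130:300,130:520],None,fx=2,fy=2))
```

```text
t 55.7667
57.85
```

View pics/end_s.png

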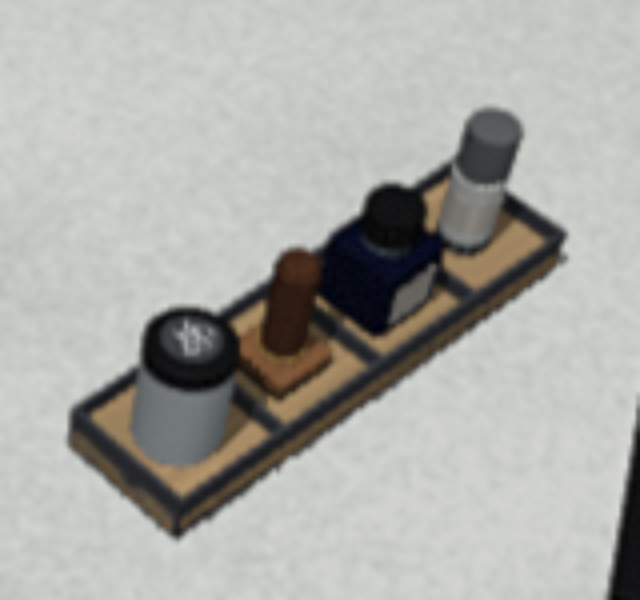

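View pics/end_t.png

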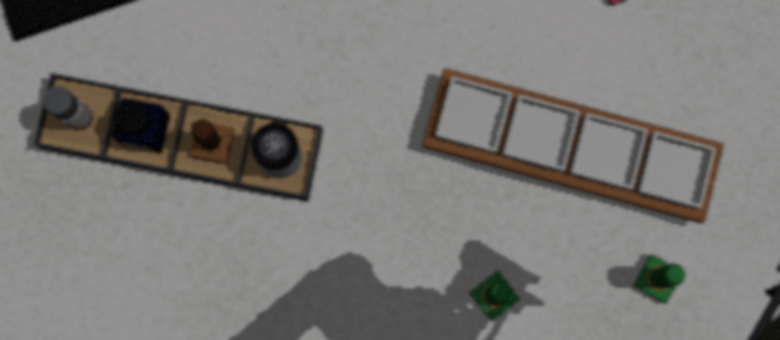

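All four stand upright, one per compartment, in the order glue, ink, stamp, pot. The trays are empty, the green stamps are unmoved and the arm is clear.

Run:
```python
from plant import *
sign_off()
```

```text
the job is handed in; nothing more can be done
```

All four items are in the new rack, one per compartment, in the order they stood in on the old rack: glue stick, ink bottle, rubber stamp, clip pot from left to right. That order comes from the pictures; your text names the stamp before the ink. I handed the job in at about 58 s.

- **Placing:** each item was lowered slowly until it touched, with contact within 0.3 mm of the expected floor height and a force change of about 5 N. It was released only after that.
- **Final pictures:** the scene and top views show all four upright inside their compartments and the old trays empty. The green stamps had not moved, and the arm was clear.
- **Disagreements:** the wrist and fixed cameras differed by about 2 mm in y, so I averaged them. The fitted height of the new rack's fence came out at 31 mm, against 34 mm in the text. One hand-picked rack corner gave an implausible height and was not used.

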